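# Pin the board fixture's turntable, then hold its index plunger clear

## Task

The index seat of this board fixture has to be cleaned: first take the lock pin (the one with the collar and the straight cylindrical knob) from the wooden pin block and push it fully home through the lug hole of the fixture, collar down on the lug, and let it go, so that the turntable cannot swing. Only then grip the black knob of the sprung index plunger, pull it straight up all the way to its stop and finish while still holding it there, clear of its seat hole. Leave the other two pins in the block and everything else on the bench where it is.

Things in the scene. Friction and masses are not known exactly. Their poses are not given: they have to be found in the camera images.
- lock_pin: Loose pin, upright at the start in one of the pin block's three holes (which one varies). Origin on its axis at the foot, z up. Steel shaft 10 mm diameter, 34 mm long (last 3 mm tapered to 6 mm); steel collar 24 mm diameter from 34 to 38 mm; straight black cylindrical knob 18 mm diameter from 38 to 72 mm, to grip it by. 40 to 85 g.
- pin_block: Fixed wooden block 60 x 180 x 30 mm (x, y, z), origin at the centre of its underside on the bench. Three blind holes 12.5 mm diameter, 20 mm deep, in its top at y = -60, 0 and +60 mm in its own frame. The pins stand with their feet on the hole floors, 10 mm above the bench, so 20 mm must be lifted before a pin is free.
- lock_hole (a point): Centre of the mouth of the lock hole, on top of the fixture's aluminium lug (44 x 44 mm block, top 40 mm above the bench), which stands at the corner of the fixture at (-95, -95) mm in the fixture's own frame. Straight vertical hole 12.5 mm diameter with a 2 mm chamfer, open right down to the bench. With the pin home its collar sits on the lug and its foot is 34 mm below this point.
- seat_hole (a point): Centre of the plunger's seat hole in the top face of the turntable, 26 mm above the bench, straight below the plunger knob; at (-75, 75) mm in the fixture's own frame.
- fixture: Fixed: steel base 260 x 260 x 10 mm, on it a round aluminium turntable 240 mm diameter (top at 26 mm, stays still) with a blue laptop main board (up to 43 mm). Origin under the base's centre. Near its (-x, +y) corner a steel bridge 28 mm wide, top at 60 mm, reaches over the rim from outside and carries the plunger's upright barrel, 20 mm diameter, top at 74 mm.
- pull_knob (a point): Black pull knob on top of the index plunger, moves up with it. This point: on its axis at its underside, 82 mm above the bench when seated. Diameter 26 mm, 26 mm tall, lowest 3 mm tapered, top edge bevelled 2 mm; wider than the barrel below, so fingers can reach down beside it to 62 mm above the bench. Grip its cylindrical side from above.
- plunger (a joint): Lift of the index plunger in m: 0 = seated (steel pin 8 mm diameter, its tip 9 mm down in the seat hole), 0.016 = against its upper stop, tip 7 mm clear of the turntable. A spring pulls it down: about 6 N at 0, 11 N at the stop; let go, it snaps back.
- ball_pin: Another pin in the block, to be left there: the same shaft, with a black ball of 24 mm diameter centred 44 mm above its foot and no collar. Origin at its foot.
- bare_pin: Another pin in the block, to be left there: a bare steel rod, 10 mm diameter, 64 mm tall, no collar or knob. Origin at its foot.
- meter: Grey hand-held meter lying on the bench, 160 x 78 x 36 mm. Bystander. Origin at the centre of its underside.
- screwdriver: Screwdriver lying on the bench. Bystander.
- screw_tin: Small closed flat round steel tin, 70 mm diameter, 22 mm tall. Bystander. Origin at the centre of its underside.
- flux_jar: Small closed jar, 40 mm diameter, 45 mm tall. Bystander. Origin at the centre of its underside.
- heat_sink: Finned aluminium heat sink, 60 x 60 x 24 mm. Bystander. Origin at the centre of its underside.
Things that resemble listed ones, but are neither listed nor needed, are in the scene too. Leave any blue or purple look-alike of the lock_pin alone.

How it is judged:
By the outcome, as a careful person would: the job done as asked, in the order asked, and still so for the second after the job is handed in, while the arm keeps its last pose, push and grip.
It also fails if it takes over 48 s, if anything falls off the work surface, if the arm or the gripper's body presses on something with over 40 N, if the wrist force passes 120 N, or if a joint passes its speed limit or range.

## Robot

A 6-joint arm with a two-finger parallel gripper is mounted at the origin on the work surface. World frame = base frame: x ahead of the robot, y to its left, z up, the work surface at z = 0. Lengths are in m, angles in rad, forces in N, time in s.
With the tool pointing down it reaches from about 0.225 to 0.875 m from the base axis. Payload 3.4 kg.
Tool frame: the origin (TCP) lies at the very end of the fingers, on their centre line; the grasp point (between the pads) lies 19 mm behind it; z points along the fingers, y is the direction in which the jaws open and shut (so a half turn about z gives the same grasp; the last joint's range is limited). The gripper opens to 85 mm and grips with 20 to 120 N. Pads are 22 mm wide; open, the fingers measure 114 mm over their backs; the gripper's body (76 mm by 85 mm) begins 54 mm behind the grasp point. The pads swing forward as they close: fully open they stand 13 mm farther back than shut.
Start: joints at [1.005, 0.276, 1.505, -0, 1.361, -0.121], TCP at [0.247, 0.519, 0.231] pointing down, gripper open.
Joint ranges: [-2.89, 2.89], [-0.75, 2.08], [0.22, 2.7], [-1.18, 4.32], [0.11, 2.71], [-2.7, 2.7]. Speed limits (rad/s): [2.57, 2.57, 3.14, 3.14, 3.14, 3.14].

## Interface

Orientations are given as a unit quaternion [w, x, y, z].
In Python, from rig import telemetry, cams, sign_off, spotter gives the robot as it stands.
- The arm moves only by the tool servo_tool, never from a script. Its argument "steps" is a list of rows, each a list of 6 numbers: the shift along the tool's x, y, z in mm, then the turn, a rotation vector about the tool's x, y, z in degrees. In form: [[x, y, z, ax, ay, az], ...]. A call has 1 to 8 rows; each row is the pose to reach, as a shift and turn from the pose commanded when the call began, along the tool's axes at that moment; what a row does not reach only later rows make up. A row lasts 1/10 s, in which the tool goes at most 50 mm and 8.59 degrees, less where a joint would pass 70% of its speed; a pose out of reach is approached as far as the arm can. A call with a gripper value outside its range is refused whole. "hand" is the closure in counts, from 0 (fully open) to 255 (shut), set as the call begins (left out, the last holds). The fingers move at their own pace and stop on an object; "grip_force" is the grip in N (left out, the last holds). Time passes only in rows, so rows that repeat a pose let the fingers close. It gives the time, the measured TCP pose, the force and the opening at its end, in the units of the state.
- telemetry.get_state(): the state, without advancing time (a new reading comes with each control period).
- cams.get_image(name): name is "scene" or "top"; returns (picture, depth): 480x640x3 uint8, red, green, blue; 480x640 float32, m along the optical axis (not along the pixel's ray), 0 where there is no reading.
- cams.camera_model(name): a dict with "camera_matrix" (3x3 intrinsics, pixels), "origin" and "rotation" of the camera in the world. Camera axes: x right, y up, looking along -z (the intrinsics and any distortion apply to the point x, -y, -z); pixel columns grow to the right and rows downward; lengths in m; the calibration is good to about 2 mm. A picture is of the moment at which its call begins. camera_model takes no time and is no camera call.
- sign_off(): hands the job in, once; it reports no verdict.
Trained networks look in the newest picture that a camera, given by its name, has taken for a name from the list of things; names that differ only in an ending like _2 or _b are one class to them, and where a whole thing is asked for, a point or a joint stands for the part that bears it (a point fixed in the world has none). Each returns a list of dicts, best first, with "conf" (0 to 1); they miss things now and then, are a little off and sometimes report something else, mostly with a low value. They report only what shows in the picture. A call takes as long as a camera call. They do not tell look-alikes from the thing itself.
- spotter.outline_of(query, camera): "region" (480x640 bool, what is visible of it) and "rect" ([left, top, width, height] in pixels, round what is visible of it).
The state is a dict: "clock": time; "qpos": joint angles; "qd": joint speeds; "effort": joint torques, N m; "position": TCP position; "ee_rot": TCP orientation; "contact_force": force on the tool from outside, world axes, zero at the start; "moment": the same for the moment, N m; "width": finger opening in m.
Only numpy, scipy, OpenCV 4.12 (cv2) and the standard library are available. Lean on these libraries where they do the work, as an engineer would, in place of code of your own. Each camera call takes 0.05 s, during which the arm holds its last target.

## Working session

There is one attempt and no reset: what is moved stays moved. The work goes in short steps, Python scripts to look and compute and a tool call to move; the robot and the scene stay as the last step left them, time stands still between calls to the robot, and variables do not carry over. Pictures are saved under pics/ and viewed, and the job is handed in when it is done.

Besides the shell and the picture viewer there is one more tool, called as name(argument=value, ...), one argument or row to a line, values as JSON. servo_tool: Moves the arm, as the interface text tells. Its arguments: {"type":"object","properties":{"steps":{"type":"array","items":{"type":"array","items":{"type":"number"}}},"hand":{"type":"number"},"grip_force":{"type":"number"}},"required":["steps"]}

```bash
ls; mkdir -p pics; cat > h.py <<'E'
import numpy as np, cv2
from rig import telemetry, cams, sign_off, spotter
def save(n,im): cv2.imwrite('pics/'+n,cv2.cvtColor(im,cv2.COLOR_RGB2BGR))
def world(cam,depth=None):
    m=cams.camera_model(cam);K=np.array(m['camera_matrix']);R=np.array(m['rotation']);o=np.array(m['origin'])
    v,u=np.mgrid[0:480,0:640]
    d=depth
    x=(u-K[0,2])/K[0,0]*d;y=(v-K[1,2])/K[1,1]*d
    return np.stack([x,-y,-d],-1)@R.T+o
def ray(cam,u,v,z):
    m=cams.camera_model(cam);K=np.array(m['camera_matrix']);R=np.array(m['rotation']);o=np.array(m['origin'])
    d=R@np.array([(u-K[0,2])/K[0,0],-(v-K[1,2])/K[1,1],-1]);return o+d*(z-o[2])/d[2]
E
python3 - <<'E'
from h import *
for c in ['scene','top']:
    im,d=cams.get_image(c);save(c+'0.png',im);np.save(c+'0.npy',d);np.save(c+'0im.npy',im)
    m=cams.camera_model(c);print(m)
    for q in ['lock_pin','pin_block','pull_knob','fixture','ball_pin','bare_pin']:
        for r in spotter.outline_of(q,c)[:4]: print(c,q,round(r['conf'],2),r['rect'])
print(telemetry.get_state())
E
```

```text
pics
{'camera_matrix': array([[572.61914693,   0.        , 321.20332334],
       [  0.        , 572.61914693, 236.63876328],
       [  0.        ,   0.        ,   1.        ]]), 'origin': array([ 1.2205561 , -1.10556804,  0.89136443]), 'rotation': array([0.84623015, 0.45628545, 0.12088985, 0.24715131])}
scene lock_pin 0.7 [260.6, 268.0, 11.1, 19.3]
scene lock_pin 0.68 [295.6, 274.5, 4.1, 28.3]
scene lock_pin 0.57 [242.5, 257.6, 6.1, 23.6]
scene pin_block 0.88 [213.7, 278.7, 71.9, 60.1]
scene pin_block 0.7 [333.8, 185.0, 7.4, 20.5]
scene pull_knob 0.63 [255.6, 220.2, 14.8, 20.0]
scene pull_knob 0.56 [334.0, 184.3, 7.8, 21.7]
scene fixture 0.89 [311.1, 183.4, 96.6, 78.5]
scene fixture 0.74 [163.0, 332.7, 75.2, 62.0]
scene fixture 0.24 [252.5, 223.1, 15.4, 14.5]
{'camera_matrix': array([[587.55880455,   0.        , 315.1021157 ],
       [  0.        , 587.55880455, 237.27232624],
       [  0.        ,   0.        ,   1.        ]]), 'origin': array([ 0.33686744, -0.04770822,  1.34272063]), 'rotation': array([-0.69655424, -0.06385259,  0.06404149,  0.71178208])}
top lock_pin 0.59 [404.5, 
[... 201 characters left out ...]
ture 0.65 [170.9, 158.7, 134.5, 144.6]
{'clock': 0.7, 'qpos': array([ 1.00502003e+00,  2.75853028e-01,  1.50487451e+00,  2.70956842e-06,
        1.36070572e+00, -1.21030511e-01]), 'qd': array([-0.0006745 , -0.00017742, -0.00050894, -0.00041437,  0.00015993,
        0.00065569]), 'effort': array([ 3.41721734e-04, -4.16500533e+01, -2.46050960e+01, -2.64061955e-04,
       -1.02506508e-04, -2.37778897e-05]), 'position': array([0.24742243, 0.51908808, 0.231365  ]), 'ee_rot': array([2.55869231e-05, 2.20544981e-01, 9.75376802e-01, 7.54930256e-05]), 'contact_force': array([-0.12449379, -0.38234171, -0.08042903]), 'moment': array([-0.02769943, -0.01817668, -0.04691453]), 'width': 0.08521862940265737}
```

View pics/scene0.png

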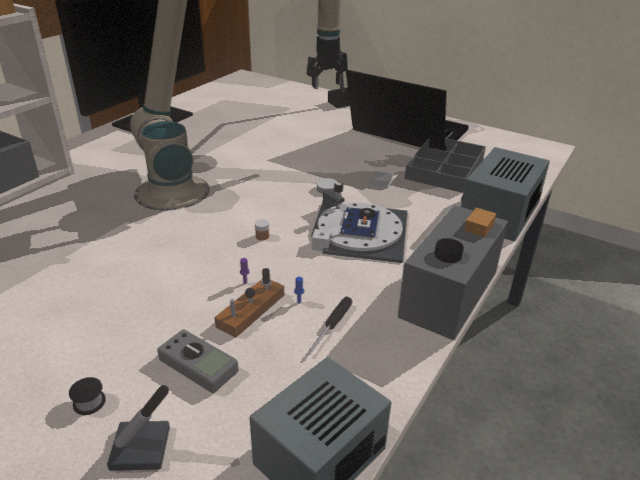

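View pics/top0.png

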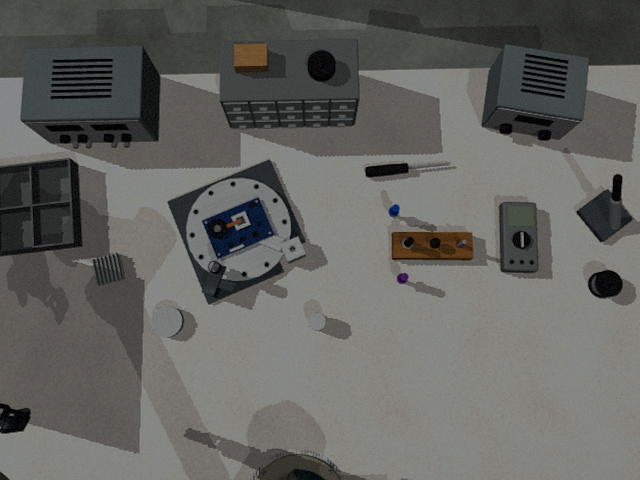

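The scene view shows the block's three pins at (266,277), (250,294) and (233,305), with blue at (299,287) and purple at (244,268) standing on the bench beside it. In the top view the block pins are at (408,241), (435,243) and (461,243). The lug is near (292,249) and the plunger near (214,268).

```bash
python3 - <<'E'
s=open('h.py').read().replace("R=np.array(m['rotation'])","R=Rq(m['rotation'])").replace("def save","from scipy.spatial.transform import Rotation as Rot\ndef Rq(q): return Rot.from_quat(np.roll(np.array(q),-1)).as_matrix()\ndef save",1)
open('h.py','w').write(s)
from h import *
a=np.load('scene0im.npy');b=np.load('top0im.npy')
c1=cv2.resize(a[245:345,205:315],None,fx=5,fy=5,interpolation=cv2.INTER_CUBIC)
c1=cv2.resize(c1,(440,400));c2=cv2.resize(a[175:262,300:415],(360,272),interpolation=cv2.INTER_CUBIC)
save('crop_s.png',cv2.resize(a[245:345,205:335],(780,600),interpolation=cv2.INTER_CUBIC))
save('crop_s2.png',cv2.resize(a[175:265,300:420],(800,600),interpolation=cv2.INTER_CUBIC))
save('crop_t2.png',cv2.resize(b[155:310,160:315],(600,600),interpolation=cv2.INTER_CUBIC))
save('crop_t1.png',cv2.resize(b[195:295,380:480],(600,600),interpolation=cv2.INTER_CUBIC))
for c in ['scene','top']:
    d=np.load(c+'0.npy');W=world(c,d);print(c)
    for (u,v) in ([(266,270),(250,294),(233,300),(265,300),(325,240),(338,187),(200,300)] if c=='scene' else [(408,241),(408,238),(435,243),(461,243),(421,254),(292,249),(296,257),(214,268),(217,290),(350,350)]): print((u,v),W[v,u].round(4))
E
```

```text
scene
(266, 270) [ 0.5595 -0.2563  0.082 ]
(250, 294) [ 0.5656 -0.3264  0.0606]
(233, 300) [ 0.5561 -0.374   0.072 ]
(265, 300) [ 0.5838 -0.2959  0.0299]
(325, 240) [ 0.5713 -0.0099  0.0325]
(338, 187) [0.5133 0.1519 0.1027]
(200, 300) [ 0.4314 -0.3523 -0.0008]
top
(408, 241) [ 0.5545 -0.2522  0.0851]
(408, 238) [ 0.5625 -0.2537  0.0776]
(435, 243) [ 0.5517 -0.3142  0.0679]
(461, 243) [ 0.5516 -0.373   0.0612]
(421, 254) [ 0.5338 -0.2892  0.029 ]
(292, 249) [0.556  0.0033 0.002 ]
(296, 257) [ 0.5317 -0.0068  0.0378]
(214, 268) [0.5046 0.1689 0.0846]
(217, 290) [0.4609 0.1688 0.0438]
(350, 350) [ 0.324  -0.1232  0.0056]
```

View pics/crop_s.png

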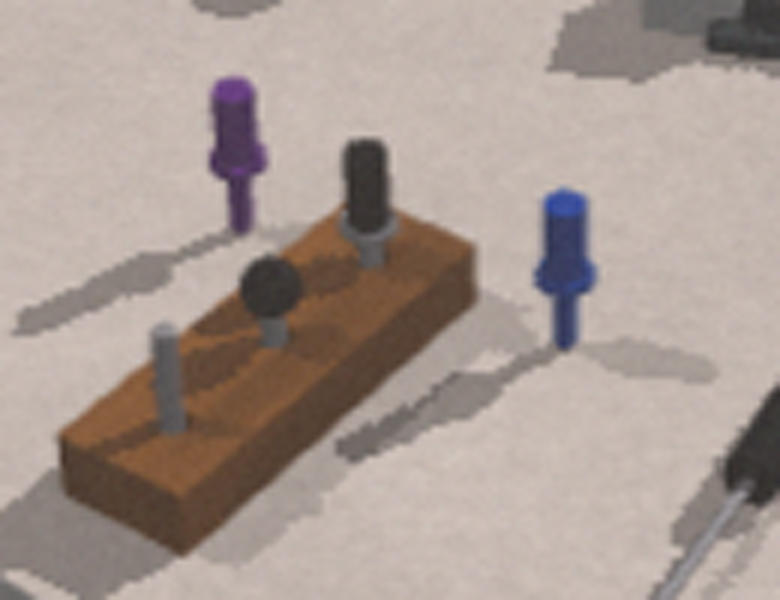

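View pics/crop_t1.png

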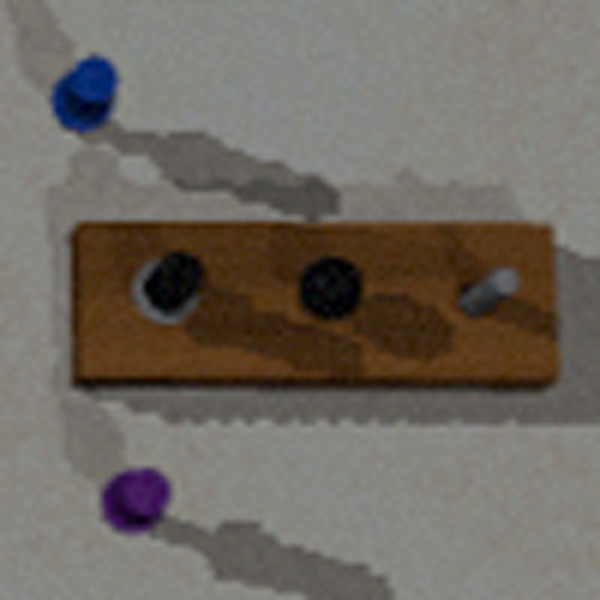

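View pics/crop_t2.png

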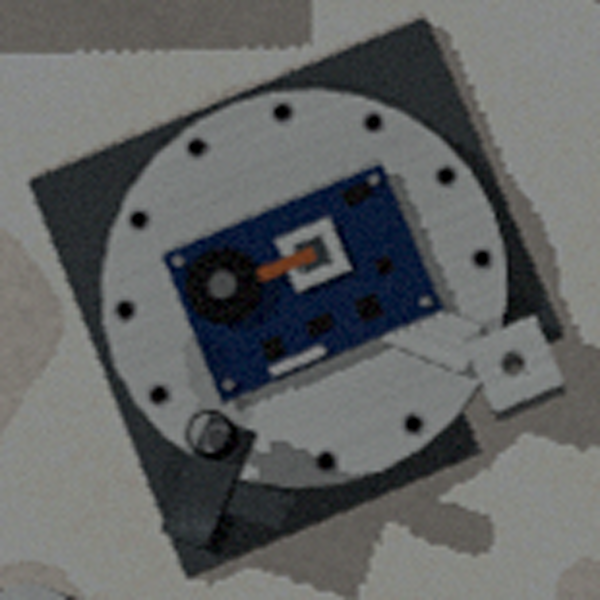

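View pics/crop_s2.png

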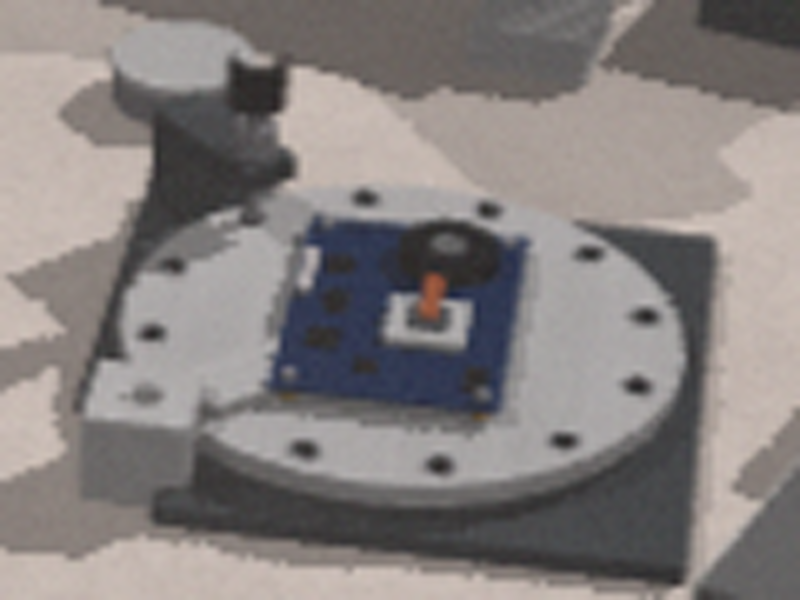

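```bash
python3 - <<'E'
from h import *
from scipy.optimize import least_squares
P={}
for c in ['scene','top']:
    P[c]=world(c,np.load(c+'0.npy')).reshape(-1,3)
def circ(p,r):
    f=lambda q:np.hypot(p[:,0]-q[0],p[:,1]-q[1])-r
    s=least_squares(f,p[:,:2].mean(0),loss='soft_l1',f_scale=.001);return s.x.round(4),len(p)
def sel(p,c,rad,z0,z1): return p[(np.hypot(*(p[:,:2]-c).T)<rad)&(p[:,2]>z0)&(p[:,2]<z1)]
for c in P:
    for n,ctr,r,z0,z1 in [('lock',(.555,-.255),.009,.05,.078),('plunger',(.505,.16),.013,.087,.104),('ball',(.56,-.318),.012,.045,.06),('bare',(.556,-.375),.005,.035,.07)]:
        p=sel(P[c],ctr,.024,z0,z1)
        if len(p)>4: print(c,n,circ(p,r),p.mean(0).round(4))
        t=sel(P[c],ctr,.025,.03,.13)
        if len(t): print('   ztop',np.sort(t[:,2])[-8:].round(4))
    # lug top
    p=sel(P[c],(.555,.0),.035,.034,.046); print(c,'lug',len(p),np.median(p,0).round(4),p.min(0).round(4),p.max(0).round(4))
    b=sel(P[c],(.45,-.15),.03,-.02,.02); print('bench z',np.median(b[:,2]),b[:,2].std())
print('lughole top',ray('top',292.5,248.5,.04),'scene',ray('scene',300+146*.15,175+394*.15,.04))
print('plunger top rgb', ray('top',160+211*.2583,155+433*.2583,.104),ray('scene',300+258*.15,175+88*.15,.095))
E
```

```text
scene lock (array([ 0.558 , -0.2545]), 71) [ 0.5621 -0.2606  0.0631]
   ztop [0.0826 0.0828 0.0828 0.0834 0.0834 0.0836 0.0845 0.0849]
scene plunger (array([0.5058, 0.167 ]), 46) [0.511  0.158  0.0962]
   ztop [0.1061 0.1064 0.1074 0.1076 0.1077 0.1084 0.1088 0.1091]
scene ball (array([ 0.5552, -0.3145]), 48) [ 0.5615 -0.3211  0.0549]
   ztop [0.0649 0.0654 0.0656 0.0658 0.0658 0.0658 0.0674 0.0686]
scene bare (array([ 0.5538, -0.3753]), 52) [ 0.5568 -0.3778  0.0521]
   ztop [0.0733 0.0734 0.0737 0.0738 0.0743 0.0755 0.0759 0.0776]
scene lug 179 [ 0.5546 -0.0014  0.0394] [ 0.5275 -0.0304  0.0341] [0.5801 0.0284 0.0452]
bench z -0.0003347943053946256 0.0021226294952717377
top lock (array([ 0.5556, -0.2573]), 34) [ 0.551  -0.2543  0.0607]
   ztop [0.0863 0.0864 0.0869 0.0869 0.087  0.0874 0.0881 0.0884]
top plunger (array([0.492 , 0.1468]), 22) [0.4988 0.1572 0.0955]
   ztop [0.1094 0.1094 0.1096 0.1097 0.1105 0.1109 0.1114 0.1117]
top ball (array([ 0.5543, -0.3172]), 25) [ 0.5516 -0.3147  0.0575]
   ztop [0.0677 0.0678 0.0679 0.068  0.0682 0.0685 0.0689 0.0706]
top bare (array([ 0.5517, -0.3694]), 43) [ 0.5521 -0.3719  0.0434]
   ztop [0.0751 0.0751 0.0753 0.0758 0.0763 0.0772 0.0776 0.0798]
top lug 367 [0.551  0.0016 0.0403] [ 0.5225 -0.0272  0.034 ] [0.5772 0.0335 0.046 ]
bench z 0.0010147879223469936 0.002809668733051593
lughole top [0.55087996 0.00067052 0.04      ] scene [5.55008787e-01 1.45605964e-04 4.00000000e-02]
plunger top rgb [0.50449371 0.16453643 0.104     ] [0.51166339 0.15922655 0.095     ]
```

The one steel-collared pin with a straight black knob in the block stands at scene (266,277) / top (408,241). The ball pin (250,294), bare pin (233,305), blue (299,287) and purple (244,268) don't fit, and the crop confirms it. I measure it at about (0.557, -0.256), top 0.082 as expected. The jaws will close along world x to stay clear of the ball.

```bash
cat >> h.py <<'E'
def plan(x,y,z,yaw=None):
    s=telemetry.get_state();R=Rq(s['ee_rot']);p=s['position']
    d=R.T@(np.array([x,y,z])-p)*1000
    if yaw is None: T=R
    else:
        a=np.radians(yaw);yy=np.array([np.cos(a),np.sin(a),0]);zz=np.array([0,0,-1.]);T=np.stack([np.cross(yy,zz),yy,zz],1)
    rv=np.degrees(Rot.from_matrix(R.T@T).as_rotvec())
    print('plan mm',d.round(1),'deg',rv.round(2),'n',np.linalg.norm(d)/50,'yaw now',np.degrees(np.arctan2(R[1,1],R[0,1])).round(2), 'p',p.round(4),'F',s['contact_force'].round(1),'w',round(s['width'],4),'t',round(s['clock'],2),'q',s['qpos'].round(2))
E
python3 - <<'E'
from h import *
plan(.557,-.256,.15,0)
W=world('top',np.load('top0.npy'))
for n,u,v,z in [('blue',394,211,.07),('purple',403,278,.07),('TL',160+30*.2583,155+183*.2583,.01),('TR',160+425*.2583,155+17*.2583,.01),('B',160+188*.2583,155+577*.2583,.01)]: print(n,ray('top',u,v,z).round(4))
# plunger knob points in scene
P=world('scene',np.load('scene0.npy'));im=np.load('scene0im.npy')
for v in range(180,204,2): print(v,[ (tuple((P[v,u]*1000).astype(int)),int(im[v,u].mean())) for u in range(333,346,2)])
E
```

```text
plan mm [-612.9 -566.5   81.3] deg [ 1.000e-02 -0.000e+00  6.452e+01] n 16.771643623686597 yaw now 64.52 p [0.2474 0.5191 0.2314] F [-0.1 -0.4 -0.1] w 0.0852 t 0.7 q [ 1.01  0.28  1.5   0.    1.36 -0.12]
blue [ 0.6254 -0.2269  0.07  ]
purple [ 0.4758 -0.2397  0.07  ]
TL [0.6714 0.2911 0.01  ]
TR [0.7703 0.0524 0.01  ]
B [0.4328 0.1933 0.01  ]
180 [((np.int64(403), np.int64(312), np.int64(21)), 160), ((np.int64(407), np.int64(318), np.int64(20)), 149), ((np.int64(397), np.int64(348), np.int64(4)), 101), ((np.int64(400), np.int64(357), np.int64(0)), 99), ((np.int64(406), np.int64(359), np.int64(2)), 101), ((np.int64(411), np.int64(364), np.int64(1)), 98), ((np.int64(414), np.int64(372), np.int64(-1)), 103)]
182 [((np.int64(412), np.int64(297), np.int64(23)), 163), ((np.int64(496), np.int64(163), np.int64(108)), 146), ((np.int64(423), np.int64(304), np.int64(23)), 152), ((np.int64(407), np.int64(345), np.int64(0)), 103), ((np.int64(411), np.int64(350), np.int64(0)), 100), ((np.int64(417), np.int64(353), np.int64(0)), 103), ((np.int64(424), np.int64(354), np.int64(1)), 102)]
184 [((np.in
[... 2995 characters left out ...]
.int64(55)), 56), ((np.int64(503), np.int64(154), np.int64(55)), 54), ((np.int64(512), np.int64(151), np.int64(59)), 74), ((np.int64(516), np.int64(156), np.int64(58)), 59), ((np.int64(518), np.int64(162), np.int64(56)), 53), ((np.int64(520), np.int64(171), np.int64(52)), 60), ((np.int64(479), np.int64(259), np.int64(-2)), 184)]
202 [((np.int64(475), np.int64(192), np.int64(21)), 56), ((np.int64(503), np.int64(154), np.int64(48)), 58), ((np.int64(512), np.int64(151), np.int64(52)), 56), ((np.int64(517), np.int64(154), np.int64(53)), 55), ((np.int64(516), np.int64(167), np.int64(46)), 82), ((np.int64(484), np.int64(238), np.int64(2)), 176), ((np.int64(485), np.int64(249), np.int64(-2)), 181)]
```

servo_tool(
  steps=[
    [-613,-566,40,0,0,64.5],
    [-613,-566,40,0,0,64.5],
    [-613,-566,40,0,0,64.5],
    [-613,-566,40,0,0,64.5],
    [-613,-566,40,0,0,64.5],
    [-613,-566,40,0,0,64.5],
    [-613,-566,40,0,0,64.5],
    [-613,-566,40,0,0,64.5],
  ],
  hand=120,
)

```text
clock: 1.5
position: [0.3962, 0.1463, 0.2125]
ee_rot: [0.0, 0.708, 0.706, 0.001]
contact_force: [1.4, 1.1, -0.1]
width: 0.045
```

```bash
python3 -c "
from h import *
plan(.557,-.256,.15,0)"
```

```text
plan mm [-401.7  162.2   62.5] deg [ 0.08 -0.03 -0.22] n 8.754072093527883 yaw now -0.22 p [0.3962 0.1463 0.2125] F [ 1.4  1.1 -0.1] w 0.045 t 1.5 q [0.19 0.06 1.83 0.   1.25 0.19]
```

servo_tool(
  steps=[
    [-402,162,40,0,0,0],
    [-402,162,40,0,0,0],
    [-402,162,40,0,0,0],
    [-402,162,40,0,0,0],
    [-402,162,40,0,0,0],
    [-402,162,40,0,0,0],
    [-402,162,40,0,0,0],
    [-402,162,40,0,0,0],
  ],
)

```text
clock: 2.3
position: [0.5453, -0.2235, 0.1753]
ee_rot: [0.0, 0.707, 0.707, 0.0]
contact_force: [0.2, 0.9, 0.2]
width: 0.0455
```

servo_tool(
  steps=[
    [-34,16,5,0,0,0],
    [-34,16,5,0,0,0],
    [-34,16,5,0,0,0],
  ],
)

```text
clock: 2.6
position: [0.5605, -0.2558, 0.1696]
ee_rot: [-0.001, 0.708, 0.707, 0.0]
contact_force: [-1.2, 0.1, -0.4]
width: 0.045
```

```bash
python3 -c "
from h import *
plan(.557,-.256,.10,0)
for c in ['scene','top']:
    im,d=cams.get_image(c);np.save(c+'1.npy',d);np.save(c+'1im.npy',im)
    u,v=(267,277) if c=='scene' else (408,241)
    save(c+'1.png',cv2.resize(im[v-70:v+40,u-70:u+70],(700,550),interpolation=cv2.INTER_CUBIC))
"
```

```text
plan mm [-0.3 -3.4 69.6] deg [-0.07 -0.08 -0.07] n 1.3935838958727083 yaw now -0.07 p [ 0.5605 -0.2558  0.1696] F [-1.2  0.1 -0.4] w 0.045 t 2.6 q [-0.54  0.38  1.51  0.    1.26 -0.54]
```

View pics/scene1.png

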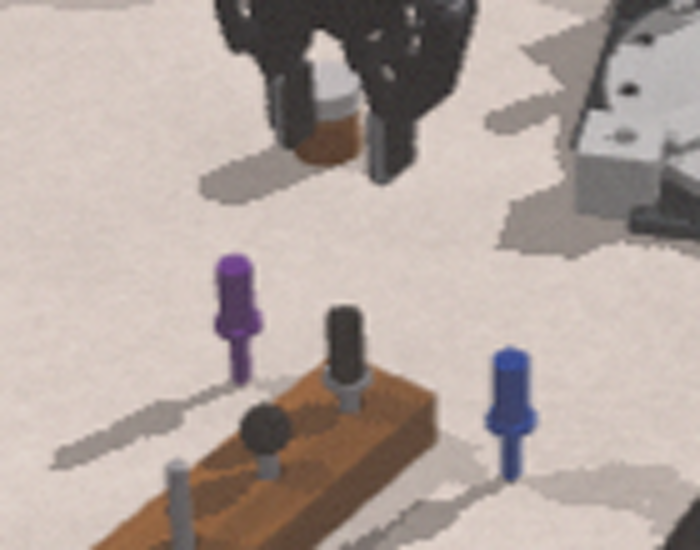

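View pics/top1.png

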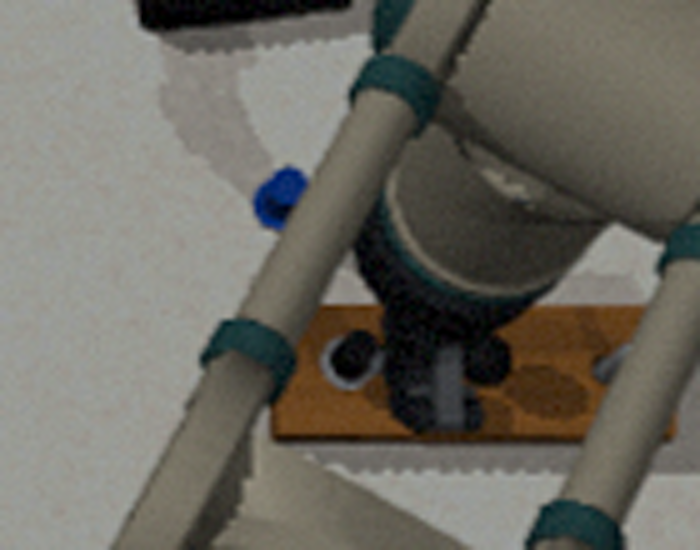

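```bash
cat >> h.py <<'E'
def proj(cam,p):
    m=cams.camera_model(cam);K=np.array(m['camera_matrix']);R=Rq(m['rotation']);o=np.array(m['origin'])
    q=R.T@(np.array(p)-o);return np.array([K[0,2]+K[0,0]*q[0]/-q[2],K[1,2]-K[1,1]*q[1]/-q[2]])
E
python3 -c "
from h import *
s=telemetry.get_state();p=s['position'];z=p[2]+.004
for sx in (-1,1):
  q=np.array([p[0]+sx*.0275,p[1],z]); 
  a=proj('scene',q);b=proj('top',q);print('scene crop',((a-[197,207])*5).round(),'top crop',((b-[338,171])*5).round())
a=proj('scene',(.557,-.256,.082));b=proj('top',(.557,-.256,.082))
print('knob top',((a-[197,207])*5).round(),((b-[338,171])*5).round())
a=proj('scene',(.557,-.256,.046));b=proj('top',(.557,-.256,.046))
print('collar',((a-[197,207])*5).round(),((b-[338,171])*5).round())
"
```

```text
scene crop [294. 130.] top crop [392. 365.]
scene crop [392. 168.] top crop [385. 231.]
knob top [341. 313.] [357. 345.]
collar [344. 373.] [345. 360.]
```

servo_tool(
  steps=[
    [0,-2,40,0,0,0],
    [0,-3,70,0,0,0],
    [0,-3,70,0,0,0],
    [0,-3,70,0,0,0],
  ],
)

```text
clock: 3.1
position: [0.5578, -0.2542, 0.1011]
ee_rot: [-0.0, 0.707, 0.708, 0.0]
contact_force: [0.4, -0.1, 1.0]
width: 0.0453
```

```bash
python3 -c "
from h import *
plan(.557,-.256,.052,0)
im,d=cams.get_image('scene');u,v=267,277
save('scene2.png',cv2.resize(im[v-50:v+30,u-50:u+50],(800,640)[:2] if 0 else (750,600),interpolation=cv2.INTER_CUBIC))
"
```

```text
plan mm [-1.8 -0.8 49.1] deg [ 0.01 -0.01  0.09] n 0.9834016586733003 yaw now 0.09 p [ 0.5578 -0.2542  0.1011] F [ 0.4 -0.1  1. ] w 0.0453 t 3.1 q [-0.54  0.43  1.61  0.    1.1  -0.54]
```

View pics/scene2.png

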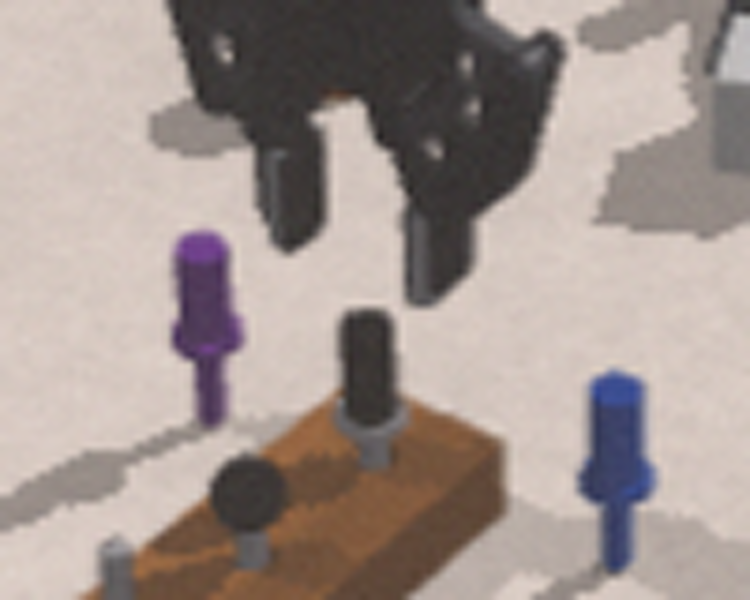

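The fingers straddle the knob: tips at crop (290,250) and (425,305), knob at (367,320). The lateral offset is only about 1 px, so I go down.

servo_tool(
  steps=[
    [0,0,25,0,0,0],
    [0,0,49,0,0,0],
    [0,0,49,0,0,0],
    [0,0,49,0,0,0],
  ],
)

```text
clock: 3.55
position: [0.5588, -0.2556, 0.0531]
ee_rot: [0.001, 0.707, 0.707, 0.0]
contact_force: [0.0, -0.5, 0.1]
width: 0.0454
```

servo_tool(
  steps=[
    [0,0,0,0,0,0],
    [0,0,0,0,0,0],
    [0,0,0,0,0,0],
    [0,0,0,0,0,0],
    [0,0,0,0,0,0],
    [0,0,0,0,0,0],
  ],
  hand=255,
  grip_force=40,
)

```text
clock: 4.15
position: [0.559, -0.256, 0.0532]
ee_rot: [0.002, 0.707, 0.707, 0.001]
contact_force: [0.4, -0.2, 5.9]
width: 0.0167
```

```bash
python3 -c "
from h import *
plan(.557,-.256,.112,0)
im,d=cams.get_image('scene');u,v=267,277
save('scene3.png',cv2.resize(im[v-50:v+30,u-50:u+50],(750,600),interpolation=cv2.INTER_CUBIC))
"
```

```text
plan mm [ -0.1  -1.8 -58.8] deg [0.18 0.1  0.01] n 1.1765996485757262 yaw now 0.01 p [ 0.559  -0.256   0.0532] F [ 0.4 -0.2  5.9] w 0.0167 t 4.15 q [-0.54  0.48  1.67  0.    0.99 -0.54]
```

View pics/scene3.png

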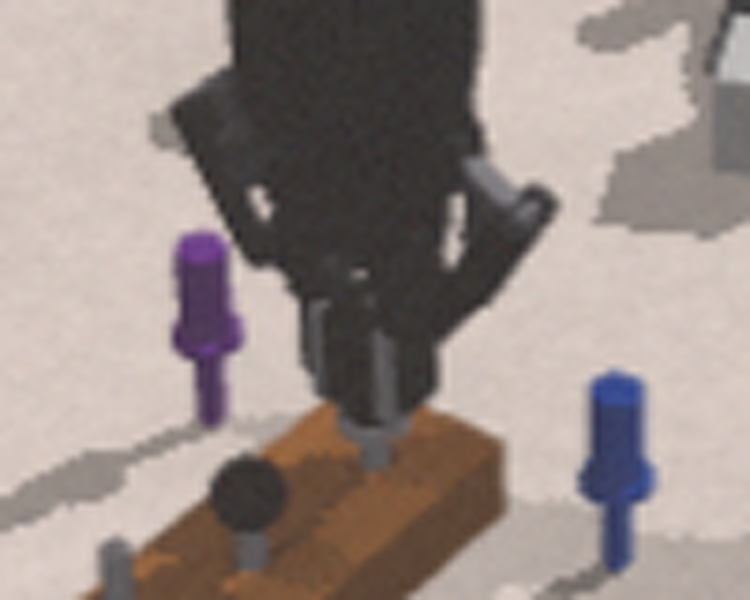

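servo_tool(
  steps=[
    [0,0,-15,0,0,0],
    [0,0,-30,0,0,0],
    [0,0,-50,0,0,0],
    [0,0,-80,0,0,0],
    [0,0,-80,0,0,0],
    [0,0,-80,0,0,0],
  ],
)

```text
clock: 4.8
position: [0.5579, -0.2554, 0.1319]
ee_rot: [0.001, 0.707, 0.707, 0.0]
contact_force: [-0.6, -0.9, -1.2]
width: 0.0165
```

```bash
python3 -c "
from h import *
plan(.553,0.0,.133,0)
im,d=cams.get_image('scene');np.save('s4.npy',d);np.save('s4im.npy',im);u,v=267,257
save('scene4.png',cv2.resize(im[v-50:v+50,u-50:u+50],(600,600),interpolation=cv2.INTER_CUBIC))
"
```

```text
plan mm [255.4  -4.9  -1.3] deg [0.07 0.03 0.01] n 5.108263346194394 yaw now 0.01 p [ 0.5579 -0.2554  0.1319] F [-0.6 -0.9 -1.2] w 0.0165 t 4.8 q [-0.54  0.4   1.57  0.    1.17 -0.54]
```

View pics/scene4.png

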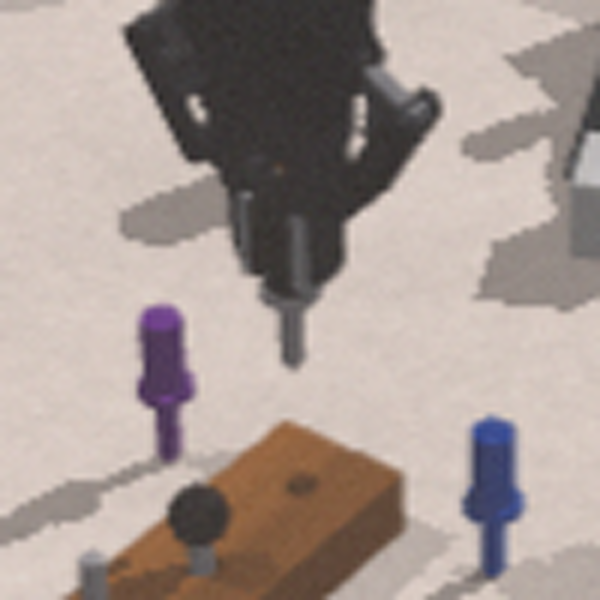

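servo_tool(
  steps=[
    [50,-1,0,0,0,0],
    [100,-2,0,0,0,0],
    [150,-3,0,0,0,0],
    [200,-4,0,0,0,0],
    [235,-5,0,0,0,0],
    [255,-5,0,0,0,0],
    [255,-5,0,0,0,0],
    [255,-5,0,0,0,0],
  ],
)

```text
clock: 5.65
position: [0.5519, -0.0002, 0.1302]
ee_rot: [-0.001, 0.707, 0.708, -0.001]
contact_force: [0.2, -0.2, -0.9]
width: 0.0168
```

servo_tool(
  steps=[
    [0,0,20,0,0,0],
    [0,0,35,0,0,0],
    [0,0,35,0,0,0],
    [0,0,35,0,0,0],
  ],
)

```text
clock: 6.05
position: [0.5526, -0.0014, 0.096]
ee_rot: [-0.0, 0.708, 0.707, -0.0]
contact_force: [-0.6, -0.5, -1.4]
width: 0.017
```

```bash
python3 -c "
from h import *
plan(.553,0.0,.095,0)
p=telemetry.get_state()['position']
for z in (p[2]-.001,p[2]-.005,p[2]-.042): print(z,proj('scene',[p[0],p[1],z]),proj('top',[p[0],p[1],z]))
for c,(u,v) in [('scene',(322,225)),('top',(292,249))]:
    im,d=cams.get_image(c);np.save(c+'5.npy',d);np.save(c+'5im.npy',im);
    save(c+'5.png',cv2.resize(im[v-30:v+30,u-30:u+30],(600,600),interpolation=cv2.INTER_CUBIC))
"
```

```text
plan mm [1.4 0.4 1. ] deg [-0.06  0.01 -0.07] n 0.03535328760986152 yaw now -0.07 p [ 0.5526 -0.0014  0.096 ] F [-0.6 -0.5 -1.4] w 0.017 t 6.05 q [-0.13  0.35  1.75 -0.    1.04 -0.13]
0.09500482661960259 [321.2725594  216.74857379] [292.44133635 243.56664469]
0.09100482661960259 [321.24085374 218.03325566] [292.51465331 243.88047241]
0.05400482661960259 [320.95190997 229.74097042] [293.17189922 246.69376386]
```

View pics/scene5.png

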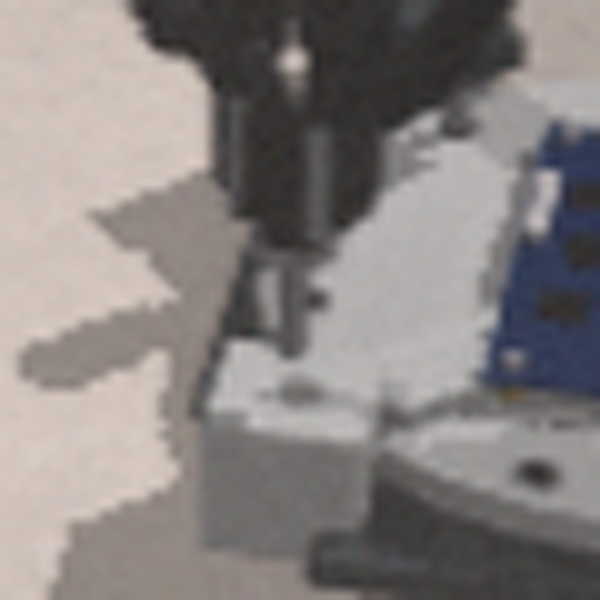

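View pics/top5.png

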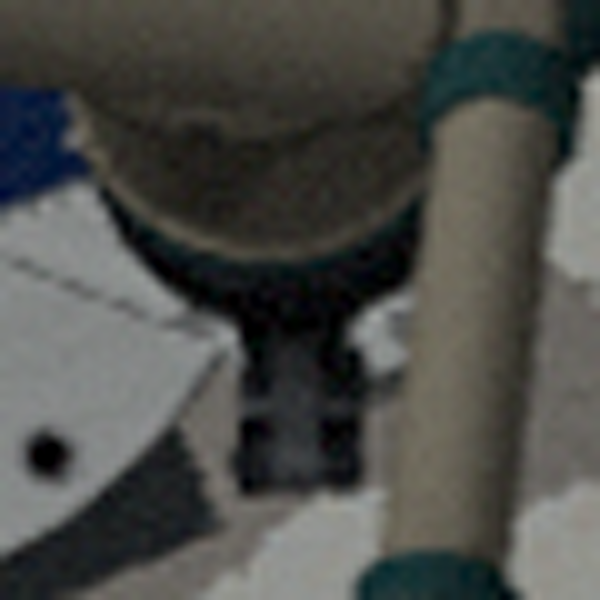

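```bash
python3 -c "
from h import *
a=np.load('scene0im.npy').mean(2);b=np.load('scene5im.npy').mean(2)
print('hole');print(a[230:239,315:329].astype(int))
print('pin');print(b[220:238,315:329].astype(int))
print(ray('scene',321.5,233.8,.04),ray('scene',321.2,234.2,.04))
t=np.load('top0im.npy').mean(2);print(t[243:255,286:300].astype(int))
"
```

```text
hole
[[170 172 172 171 173 172 170 171 172 169 169 170 167 168]
 [171 171 174 173 173 170 169 172 169 169 170 170 172 172]
 [172 172 176 174 169 159 149 149 163 171 172 172 171 172]
 [173 174 175 176 168 128 122 123 133 156 173 173 170 172]
 [174 178 164 139 142 108 106 101 107 142 174 173 174 173]
 [174 174 173 167 162 141 123 128 140 169 175 174 170 171]
 [175 176 176 173 170 168 166 167 170 172 177 173 173 163]
 [163 178 175 173 170 171 174 172 173 172 174 174 175 164]
 [115 121 122 127 134 145 146 156 155 164 176 177 172 155]]
pin
[[121  81  81  90  93  89  79  75  85  91 122 169 177 178]
 [119  68  68  88 100  88  87  88 104 136 158 175 176 178]
 [107  67  86 129 130  83  89 107 147 171 174 175 178 178]
 [ 79  69  96 142 131  83  87 103 145 174 178 178 176 175]
 [ 69  64  93 141 135  83  91  89  82 115 167 178 178 179]
 [ 64  63  83 129 135  82  89  86  77 111 165 177 176 177]
 [ 67  66  74 116 140  86  89 110 145 155 174 176 174 174]
 [ 65  65  73 108 128  85  91 117 162 174 177 179 174 174]
 [ 78  65  69  84  91  85  90 116 165 174 178 176 175 174]
 [169 171 163 138 114  84  9
[... 585 characters left out ...]
9 129 128 128 128 125 124 125 123 124 120 130 124]
 [128 125 128 126 129 127 123 123 127 122 127 122 129 122]
 [124 125 127 127 121 114 100 107 116 126 123 126 126 127]
 [124 126 125 120  95  59  61  78  97 121 130 131 129 132]
 [128 124 127 110  71  51  43  39  66 106 125 132 123 126]
 [126 123 119  92  46  35  41  40  31  86 129 124 123 123]
 [124 121 121  91  48  41  60  63  56  94 130 124 123 129]
 [125 129 134 114  64  57  72  76  84 105 127 130 129 132]
 [128 123 131 118 100  85  80  89 115 118 111 131 134 131]
 [124 122 121 122 121 119 113 122 134 130 135 132 128 127]
 [120 129 122 129 128 130 131 136 133 128 130 130 127 126]
 [127 126 124 132 129 130 130 129 127 125 126 126 127 124]]
```

servo_tool(
  steps=[
    [3,0,4,0,0,0],
    [3,0,4,0,0,0],
    [3,0,4,0,0,0],
  ],
)

```text
clock: 6.45
position: [0.5527, 0.0028, 0.0926]
ee_rot: [0.0, 0.707, 0.707, 0.0]
contact_force: [-0.5, 0.1, -0.8]
width: 0.0169
```

```bash
python3 -c "
from h import *
plan(.5525,0.002,.092,0)
p=telemetry.get_state()['position']
e=np.array([.5525,0,.04]);print('du/dx,dy,dz per mm',[(proj('scene',e+k)-proj('scene',e)).round(3) for k in np.eye(3)*.001])
print(proj('scene',[p[0],p[1],p[2]-.042]))
im,d=cams.get_image('scene');b=im.mean(2);print(b[222:238,315:329].astype(int))
save('scene6.png',cv2.resize(im[195:255,292:352],(600,600),interpolation=cv2.INTER_CUBIC))
"
```

```text
plan mm [-0.8 -0.2  0.6] deg [ 0.02 -0.    0.03] n 0.02108120778473328 yaw now 0.03 p [0.5527 0.0028 0.0926] F [-0.5  0.1 -0.8] w 0.0169 t 6.45 q [-0.12  0.36  1.76  0.    1.03 -0.12]
du/dx,dy,dz per mm [array([0.314, 0.113]), array([ 0.196, -0.169]), array([ 0.008, -0.309])]
[321.79966531 230.10744101]
[[105  68  85 139 157 112  84  94 101 144 167 172 177 178]
 [ 77  65  97 153 169 131  81  88 109 160 177 178 177 176]
 [ 71  65  93 147 164 116  84  88  88 111 166 176 177 178]
 [ 65  66  85 140 163 111  84  90  95 121 166 177 174 176]
 [ 68  66  75 124 166 113  87  89 105 147 175 175 178 178]
 [ 65  67  74 118 155 113  89  90 114 162 177 174 176 175]
 [ 83  65  71 100 131 113  86  94 117 166 176 176 178 174]
 [166 167 163 147 147 116  86  91 118 168 178 175 172 176]
 [178 182 182 180 165 115  86  97 135 178 178 181 180 177]
 [181 179 184 183 178 165 137 137 172 180 181 180 181 183]
 [181 182 184 184 178 168 151 153 172 178 180 182 181 182]
 [183 183 184 187 174 138 129 130 135 143 161 162 166 184]
 [181 183 172 145 150 113 112 105 102 122 158 154 159 163]
 [135 138 135 127 140 148 132 136 147 173 182 173 156 155]
 [128 129 124 144 174 177 177 176 176 180 182 182 178 171]
 [141 176 175 176 178 184 182 178 179 179 183 183 182 176]]
```

View pics/scene6.png

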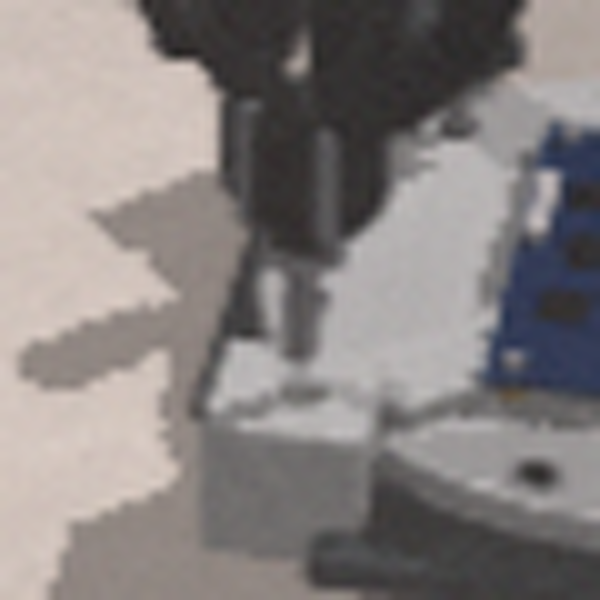

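servo_tool(
  steps=[
    [-1,0.5,5,0,0,0],
    [-1,0.5,10,0,0,0],
    [-1,0.5,14,0,0,0],
    [-1,0.5,14,0,0,0],
  ],
)

```text
clock: 6.9
position: [0.5525, 0.0018, 0.0774]
ee_rot: [-0.001, 0.707, 0.707, -0.001]
contact_force: [-1.2, -0.2, -1.4]
width: 0.0168
```

servo_tool(
  steps=[
    [0,0,3,0,0,0],
    [0,0,6,0,0,0],
    [0,0,9,0,0,0],
    [0,0,9,0,0,0],
  ],
)

```text
clock: 7.3
position: [0.5528, 0.0017, 0.0689]
ee_rot: [-0.0, 0.707, 0.707, -0.0]
contact_force: [0.1, 0.3, -1.4]
width: 0.0167
```

servo_tool(
  steps=[
    [0,0,4,0,0,0],
    [0,0,8,0,0,0],
    [0,0,12,0,0,0],
    [0,0,16,0,0,0],
    [0,0,17,0,0,0],
    [0,0,17,0,0,0],
  ],
)

```text
clock: 7.9
position: [0.553, 0.0017, 0.0521]
ee_rot: [-0.0, 0.707, 0.707, -0.0]
contact_force: [-0.0, 0.4, -0.1]
width: 0.0169
```

servo_tool(
  steps=[
    [0,0,1,0,0,0],
    [0,0,2,0,0,0],
    [0,0,3,0,0,0],
    [0,0,3,0,0,0],
  ],
)

```text
clock: 8.3
position: [0.5533, 0.0017, 0.0495]
ee_rot: [0.0, 0.707, 0.707, 0.0]
contact_force: [-0.4, 0.0, -1.0]
width: 0.0165
```

servo_tool(
  steps=[
    [0,0,1,0,0,0],
    [0,0,2,0,0,0],
    [0,0,2,0,0,0],
  ],
)

```text
clock: 8.6
position: [0.5534, 0.0017, 0.0493]
ee_rot: [0.0, 0.707, 0.707, 0.0]
contact_force: [-3.3, -0.1, 10.9]
width: 0.0169
```

Contact came at TCP z 0.049, just where the collar should meet the lug. Release.

servo_tool(
  steps=[
    [0,0,-1,0,0,0],
    [0,0,-1,0,0,0],
    [0,0,-1,0,0,0],
    [0,0,-1,0,0,0],
    [0,0,-1,0,0,0],
  ],
  hand=120,
)

```text
clock: 9.1
position: [0.5531, 0.0017, 0.0481]
ee_rot: [-0.0, 0.707, 0.707, -0.0]
contact_force: [0.5, 0.0, -0.3]
width: 0.0453
```

servo_tool(
  steps=[
    [0,0,-20,0,0,0],
    [0,0,-50,0,0,0],
    [0,0,-100,0,0,0],
    [0,0,-100,0,0,0],
    [0,0,-100,0,0,0],
  ],
)

```text
clock: 9.6
position: [0.554, 0.0017, 0.1496]
ee_rot: [0.001, 0.707, 0.707, 0.001]
contact_force: [-0.1, -0.4, -0.4]
width: 0.0451
```

```bash
python3 -c "
from h import *
plan(.505,.163,.15,22)
im,d=cams.get_image('scene');np.save('s7.npy',d)
save('scene7.png',cv2.resize(im[165:265,290:410],(720,600),interpolation=cv2.INTER_CUBIC))
"
```

```text
plan mm [161.4 -48.9  -0.6] deg [  0.17   0.05 -21.98] n 3.3722587777242716 yaw now 0.02 p [0.554  0.0017 0.1496] F [-0.1 -0.4 -0.4] w 0.0451 t 9.6 q [-0.12  0.3   1.68  0.    1.16 -0.12]
```

View pics/scene7.png

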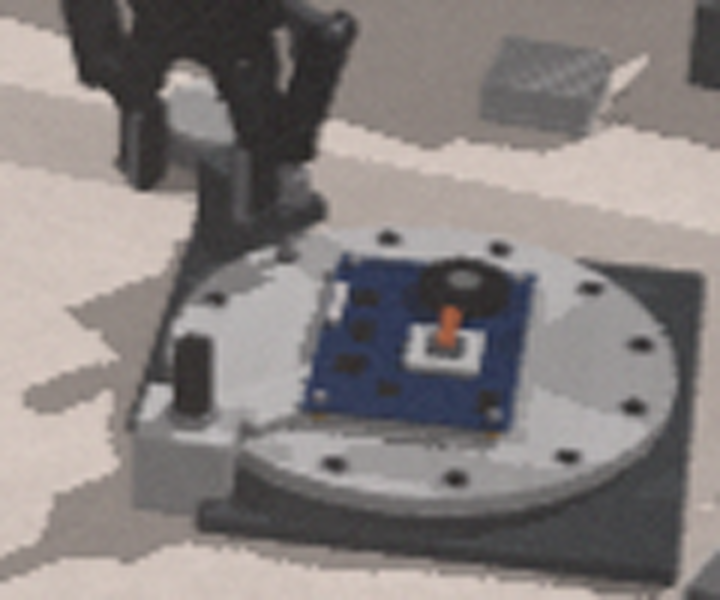

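The pin stands in the lug with its collar at crop (195,420) on the lug top. The plunger knob is hidden behind the fingers at about (255,190). I move over the plunger.

servo_tool(
  steps=[
    [50,-15,0,0,0,0],
    [100,-30,0,0,0,0],
    [145,-44,0,0,0,0],
    [161,-49,0,0,0,0],
    [161,-49,0,0,0,0],
    [161,-49,0,0,0,0],
  ],
  hand=70,
)

```text
clock: 10.25
position: [0.5033, 0.1624, 0.147]
ee_rot: [-0.0, 0.707, 0.708, -0.001]
contact_force: [-0.6, -0.2, -0.4]
width: 0.0622
```

```bash
python3 -c "
from h import *
plan(.505,.163,.13,0)
s=telemetry.get_state();p=s['position'];w=s['width']/2
f=lambda q:((proj('scene',q)-[308,145])*8).round()
for q in ([p[0]-w,p[1],p[2]],[p[0]+w,p[1],p[2]],p,[.505,.163,.108],[.505,.163,.082]): print(f(q))
im,d=cams.get_image('scene');np.save('s8.npy',d);np.save('s8im.npy',im)
save('scene8.png',cv2.resize(im[145:220,308:383],(600,600),interpolation=cv2.INTER_CUBIC))
P=world('scene',d).reshape(-1,3)
P=P[np.hypot(P[:,0]-.553,P[:,1])<.02];print('pin top z',np.sort(P[:,2])[-8:].round(4))
im,d=cams.get_image('top');
save('top8.png',cv2.resize(im[210:310,160:310],(750,500),interpolation=cv2.INTER_CUBIC))
"
```

```text
plan mm [ 0.6  1.7 17. ] deg [-0.14  0.07  0.09] n 0.34111089550433554 yaw now 0.09 p [0.5033 0.1624 0.147 ] F [-0.6 -0.2 -0.4] w 0.0622 t 10.25 q [ 0.18  0.27  1.73 -0.    1.14  0.18]
[161. 184.]
[312. 230.]
[236. 207.]
[236. 305.]
[234. 368.]
pin top z [0.0784 0.0789 0.079  0.0791 0.0793 0.0798 0.081  0.0831]
```

View pics/scene8.png

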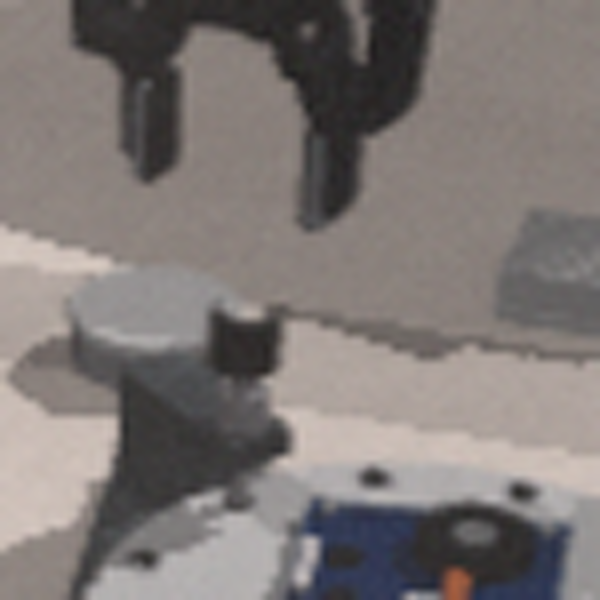

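View pics/top8.png

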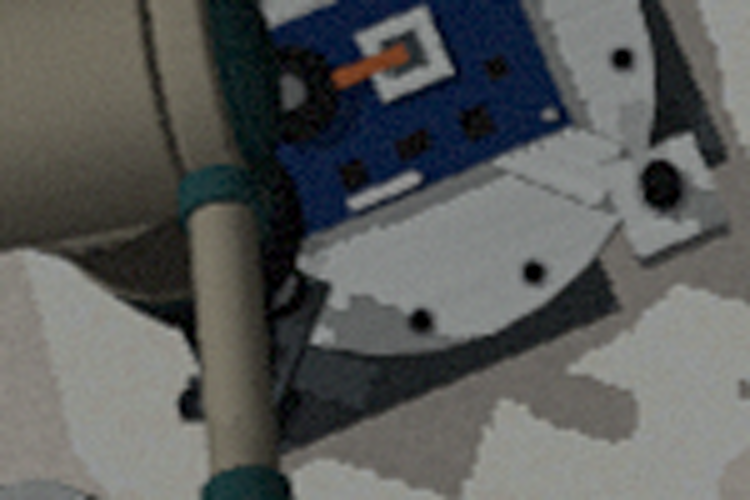

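The knob is at crop (245,340), and the open fingers at (150,180) and (315,225) straddle it within about 1 mm. The pin top at 0.079 fits home (0.078). I go down to the knob.

servo_tool(
  steps=[
    [1,2,25,0,0,0],
    [1,2,45,0,0,0],
    [1,2,60,0,0,0],
    [1,2,69,0,0,0],
    [1,2,69,0,0,0],
    [1,2,69,0,0,0],
  ],
)

```text
clock: 10.95
position: [0.5068, 0.1631, 0.0797]
ee_rot: [0.0, 0.707, 0.707, 0.0]
contact_force: [0.1, -0.1, -0.2]
width: 0.0617
```

```bash
python3 -c "
from h import *
plan(.506,.164,.078,0)
im,d=cams.get_image('scene')
save('scene9.png',cv2.resize(im[145:220,308:383],(600,600),interpolation=cv2.INTER_CUBIC))
"
```

```text
plan mm [ 0.9 -0.8  1.7] deg [ 0.03 -0.   -0.05] n 0.04050924422690141 yaw now -0.05 p [0.5068 0.1631 0.0797] F [ 0.1 -0.1 -0.2] w 0.0617 t 10.95 q [ 0.18  0.34  1.82 -0.    0.98  0.18]
```

View pics/scene9.png

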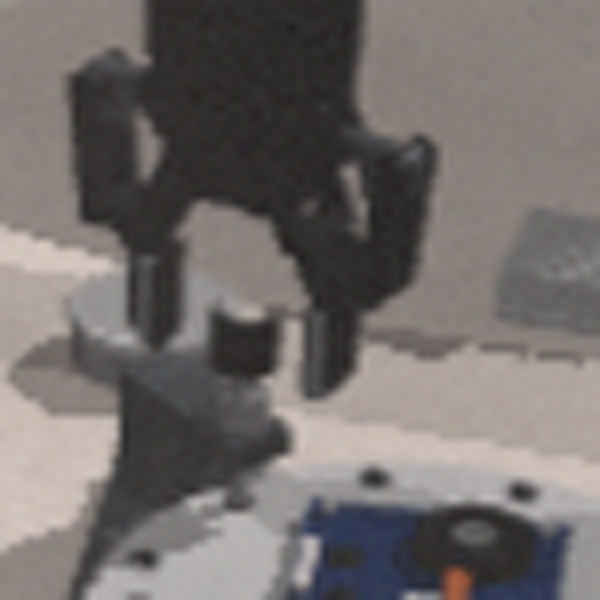

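servo_tool(
  steps=[
    [0,0,1,0,0,0],
    [0,0,1,0,0,0],
    [0,0,1,0,0,0],
    [0,0,1,0,0,0],
    [0,0,1,0,0,0],
    [0,0,1,0,0,0],
    [0,0,1,0,0,0],
  ],
  hand=255,
  grip_force=80,
)

```text
clock: 11.7
position: [0.5067, 0.1638, 0.0792]
ee_rot: [0.0, 0.707, 0.707, 0.001]
contact_force: [-0.4, -0.5, 6.2]
width: 0.024
```

```bash
python3 -c "
from h import *
plan(.506,.164,.094,0)
im,d=cams.get_image('scene')
save('scene10.png',cv2.resize(im[145:220,308:383],(600,600),interpolation=cv2.INTER_CUBIC))
"
```

```text
plan mm [  0.2  -0.6 -14.8] deg [ 0.08 -0.01  0.03] n 0.29591057065012216 yaw now 0.03 p [0.5067 0.1638 0.0792] F [-0.4 -0.5  6.2] w 0.024 t 11.7 q [ 0.18  0.34  1.82 -0.    0.97  0.18]
```

View pics/scene10.png

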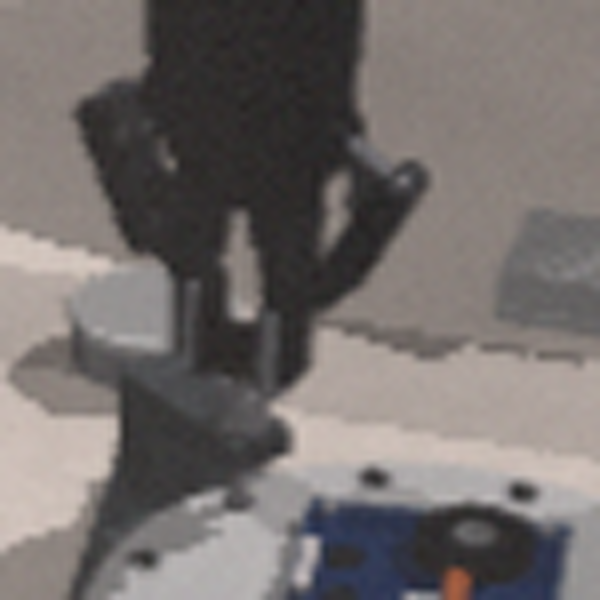

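Width 24 mm reads about 2 mm under the 26 mm knob, the same bias as with the pin, so the knob is gripped. Pull up.

servo_tool(
  steps=[
    [0,0,-3,0,0,0],
    [0,0,-6,0,0,0],
    [0,0,-9,0,0,0],
    [0,0,-12,0,0,0],
    [0,0,-12,0,0,0],
    [0,0,-12,0,0,0],
  ],
)

```text
clock: 12.35
position: [0.5065, 0.1638, 0.0903]
ee_rot: [0.0, 0.707, 0.707, 0.0]
contact_force: [4.5, 1.0, -9.6]
width: 0.024
```

servo_tool(
  steps=[
    [0,0,-2,0,0,0],
    [0,0,-4,0,0,0],
    [0,0,-4,0,0,0],
    [0,0,-4,0,0,0],
  ],
)

```text
clock: 12.75
position: [0.5065, 0.1638, 0.0943]
ee_rot: [0.0, 0.707, 0.707, 0.0]
contact_force: [6.1, 0.0, -11.4]
width: 0.0236
```

servo_tool(
  steps=[
    [0,0,-1,0,0,0],
    [0,0,-1,0,0,0],
    [0,0,-1,0,0,0],
  ],
)

```text
clock: 13.05
position: [0.5065, 0.1638, 0.0952]
ee_rot: [0.0, 0.707, 0.707, 0.0]
contact_force: [6.3, 1.1, -11.5]
width: 0.0238
```

servo_tool(
  steps=[
    [0,0,-0.5,0,0,0],
    [0,0,-0.5,0,0,0],
    [0,0,-0.5,0,0,0],
  ],
)

```text
clock: 13.35
position: [0.5065, 0.1638, 0.0954]
ee_rot: [0.0, 0.707, 0.707, 0.0]
contact_force: [5.5, 1.2, -13.5]
width: 0.0235
```

servo_tool(
  steps=[
    [0,0,-0.5,0,0,0],
    [0,0,-0.5,0,0,0],
    [0,0,-0.5,0,0,0],
    [0,0,-0.5,0,0,0],
  ],
)

```text
clock: 13.75
position: [0.5065, 0.1637, 0.0954]
ee_rot: [0.0, 0.707, 0.707, 0.0]
contact_force: [6.5, 1.0, -16.0]
width: 0.0229
```

```bash
python3 -c "
from h import *
plan(.506,.164,.094,0)
im,d=cams.get_image('scene')
save('scene11.png',cv2.resize(im[165:265,290:410],(720,600),interpolation=cv2.INTER_CUBIC))
save('scene11b.png',im[200:400,150:400].repeat(3,0).repeat(3,1))
P=world('scene',d).reshape(-1,3)
P=P[np.hypot(P[:,0]-.553,P[:,1])<.02];print('pin top z',np.sort(P[:,2])[-8:].round(4))
"
```

```text
plan mm [ 0.3 -0.5  1.4] deg [ 0.01 -0.01  0.01] n 0.02988697498773495 yaw now 0.01 p [0.5065 0.1637 0.0954] F [  6.5   1.  -16. ] w 0.0229 t 13.75 q [0.18 0.33 1.8  0.   1.01 0.18]
pin top z [0.0781 0.0787 0.0788 0.0789 0.079  0.0795 0.0795 0.0804]
```

View pics/scene11.png

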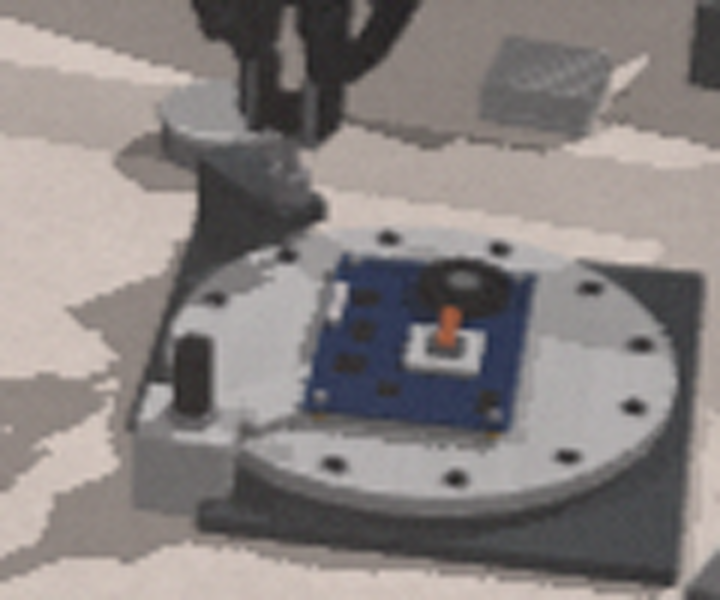

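View pics/scene11b.png

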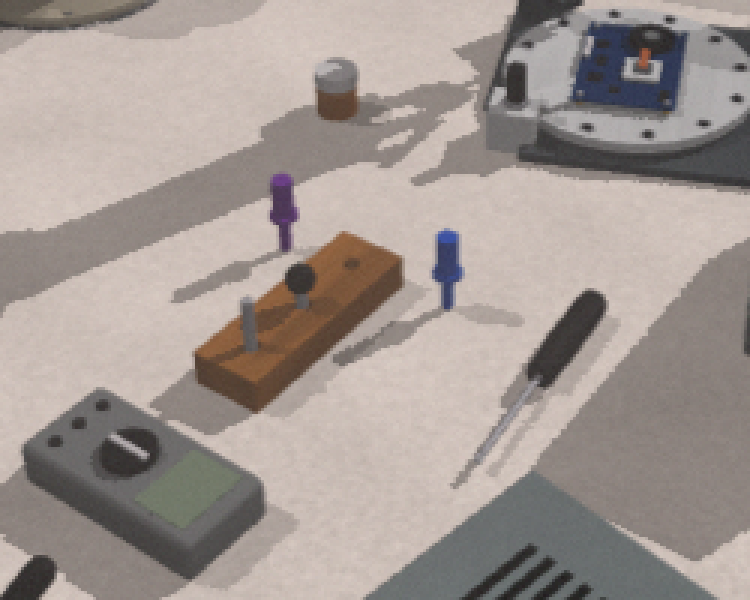

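servo_tool(
  steps=[
    [0,0,0,0,0,0],
    [0,0,0,0,0,0],
    [0,0,0,0,0,0],
    [0,0,0,0,0,0],
    [0,0,0,0,0,0],
    [0,0,0,0,0,0],
  ],
)

```text
clock: 14.4
position: [0.5065, 0.1638, 0.0954]
ee_rot: [0.0, 0.707, 0.707, 0.0]
contact_force: [5.7, 1.0, -16.1]
width: 0.0238
```

The hold is steady: force is unchanged at 16 N (spring plus stop), width is unchanged, and the knob is up 16 mm. Handing in.

```bash
python3 -c "
from h import *
print(sign_off())
s=telemetry.get_state();print(s['clock'],s['position'],s['contact_force'],s['width'])"
```

```text
the job is handed in; nothing more can be done
None
the job is handed in; nothing more can be done
```

The lock pin is home in the lug and released. After that, I pulled the index plunger up to its stop, and the arm was still holding it there when I handed the job in at about 14.4 s.

- **Lock pin:** I took the black-knobbed, steel-collared pin from the block. The collar met the lug at the expected height with about 11 N. In the last picture the pin stands upright with its collar on the lug, its top measured at 0.079 m against 0.078 m expected.
- **Plunger:** The gripper rose 16.2 mm from where it took the knob, against 16 mm of travel. The downward force followed the spring up to about 11.5 N. It then rose to 16 N with almost no more movement, so the plunger was against its stop. It stayed there through a 0.6 s hold. I judged the lift from arm position and force only, because the pictures are too coarse to show the plunger's tip.
- **Rest of the bench:** The last scene picture shows the ball pin and bare pin still in the block, and the blue and purple look-alikes, jar, meter and screwdriver where they were. I did not re-check the tin and heat sink closely.
- **Disagreements:** The two cameras differed by 2–4 mm, so I averaged them and fine-tuned on the scene picture. The gripper width read about 1–2 mm below the true diameters for both knobs. A steady 6 N sideways force remained during the pull. After hand-in no further readings were available.

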